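# Gauge the foot of a press die in a bench caliper

## Task

Check the foot width of the steel press die in the bench caliper: open the caliper's sliding jaw, stand the die upright on the middle of the bed's width with the two long sides of its foot facing the jaws, then slide the jaw gently shut on the foot until the dial needle rests in the green band, and let go. Never drive the needle into the red, and leave the tube offcut, the bottles and the wrench where they are.

Things in the scene. Friction and masses are not known exactly. Their poses are not given: they have to be found in the camera images.
- gauge: Bench caliper bolted to the bench: blue base plate 110 (x) x 310 (y) x 20 high; along its own y a flat steel bed 60 wide, its top 30 mm above the bench. Origin on the bench below the middle of the bed's width, right under the face of the spring anvil at rest. Own z up, own +y points to the blue housing with the dial (y = 38 to 138, 55 high), -y to the sliding jaw.
- bed (a point): Point on the bed's top directly below the anvil's face at rest, 30 mm above the gauge's origin, same axes. Anvil and sliding jaw have steel faces 34 wide (x), 31 to 48 mm above the bench, square to y. The anvil (y = 0 to 10) yields towards +y by up to 8 mm against a spring (1 N preload + 1 N per mm) and drives the needle.
- dial (a point): Centre of the white dial face, 60 diameter, lying face up on the housing 63 mm above the bench, at gauge y = 100; black needle 23 long, green and red bands.
- jaw (a joint): Grey sliding jaw: distance in m from its face to the anvil's face at rest; 0 shut, 0.058 fully open. Its face is at gauge y = -value. Sliding friction 6 N: it stays where it is left, also against the anvil's spring in the green. The carriage reaches 100 mm back from the face, 52 wide (72 at its skirts), top 46 mm above the bench. Starts too nearly shut for the die.
- jaw_tab (a point): Red upright grip tab on the sliding jaw: 24 (gauge x) x 14 (gauge y), from 46 to 95 mm above the bench. The point is on its axis 75 mm above the bench, 85 mm behind the jaw's face, so at gauge y = -(jaw + 0.085). Moves with the jaw. Axes as the gauge's.
- needle (a joint): Dial needle angle in rad, seen from above. 0 with nothing on the anvil (pointing to gauge -x), grows clockwise 0.3 rad per mm of anvil travel. Green band 0.6 to 1.5 (anvil pushed in 2 to 5 mm), red from 2.1 (7 mm); stop at 2.4.
- die_center (a point): Press die, one loose bright steel piece, about 0.45 kg, 52 high: a foot 60 (own x) x 32 (own y) x 22 high, with a rib 40 (x) x 16 (y) on its middle, from 22 to 52 high, rounded top (the flat sides of the rib end at 44). The point is on its axis, 26 mm above its underside. Own z up. The foot's 32 mm width (own y) is to be gauged; either way round will do.
- offcut: Bystander: rusty brown square steel tube offcut lying on its side, 60 (x) x 40 x 40 high, origin under its centre.
- bottle_a: Bystander: white bottle with orange cap, 40 diameter, 85 high, origin under its centre.
- bottle_b: Bystander: white bottle with orange label, 40 diameter, 85 high, origin under its centre.
- wrench: Bystander: steel wrench 180 long lying along its own x.
Things that resemble listed ones, but are neither listed nor needed, are in the scene too. What is shaped like the part that bears die_center but black or pink is not meant.

How it is judged:
By the outcome, as a careful person would: the job done as asked, in the order asked, and still so for the second after the job is handed in, with the robot touching nothing.
It also fails if it takes over 61 s, if anything falls off the work surface, if the arm or the gripper's body presses on something with over 40 N, if the wrist force passes 120 N, or if a joint passes its speed limit or range.

## Robot

A 7-joint arm with a two-finger parallel gripper is mounted at the origin on the work surface. World frame = base frame: x ahead of the robot, y to its left, z up, the work surface at z = 0. Lengths are in m, angles in rad, forces in N, time in s.
With the tool pointing down it reaches from about 0.4 to 0.875 m from the base axis. Payload 19.3 kg.
Tool frame: the origin (TCP) lies midway between the tips of the shut fingers; the grasp point (between the pads) lies 19 mm behind it; z points along the fingers, y is the line along which they close (so a half turn about z gives the same grasp; the last joint's range is limited). The gripper opens to 85 mm and grips with 20 to 120 N. Pads are 22 mm wide; open, the fingers measure 114 mm over their backs; the gripper's body (76 mm by 85 mm) begins 54 mm behind the grasp point. The pads swing forward as they close: fully open they stand 13 mm farther back than shut.
Start: joints at [-1.363, 0.521, -0.036, 1.599, 0.021, 1.021, -0.113], TCP at [0.171, 0.601, 0.193] pointing down, gripper open.
Joint ranges: [-2.91, 2.91], [-0.3, 2.13], [-1.5, 1.42], [0.17, 2.43], [-1.26, 4.41], [0.16, 1.93], [-2.52, 2.52]. Speed limits (rad/s): [1.89, 1.89, 2.39, 2.39, 3.01, 3.01, 3.01].

## Interface

Orientations are given as a unit quaternion [w, x, y, z].
In Python, from cell import arm, cams, spotter gives the robot as it stands.
- The arm moves only by the shell command python3 -m handwheel 'ROWS' [OPENING] [FORCE]. ROWS is JSON, a list of rows, each a list of 6 numbers: the shift along the tool's x, y, z in mm, then the turn, a rotation vector about the tool's x, y, z in degrees. A call has 1 to 5 rows; each row is the pose to reach, as a shift and turn from the pose commanded when the call began, along the tool's axes at that moment; what a row does not reach only later rows make up. A row lasts 1/12 s, in which the tool goes at most 41.7 mm and 7.16 degrees, less where a joint would pass 70% of its speed; a pose out of reach is approached as far as the arm can. A call with a gripper value outside its range is refused whole. OPENING is the opening, from -1 (shut) to 1 (fully open), set as the call begins (- or left out, the last holds). The fingers move at their own pace and stop on an object; FORCE is the grip in N (left out, the last holds). Time passes only in rows, so rows that repeat a pose let the fingers close. It gives the time, the measured TCP pose, the force, the opening and the grip force at its end, in the units of the state.
- arm.get_state(): the state, without advancing time (a new reading comes with each control period).
- cams.get_image(name): name is "side" or "top"; returns the picture (480x640x3 uint8, red, green, blue); there is no depth.
- cams.camera_model(name): a dict with "fov_y" (degrees; the focal length in pixels is half the picture's height over the tangent of half this angle, whatever the lens; pixels are square), "cx", "cy" (the principal point, pixels), "origin" and "rotation" of the camera in the world. Camera axes: x right, y down, z forward; pixel columns grow to the right and rows downward; lengths in m; the calibration is good to about 2 mm. A picture is of the moment at which its call begins. camera_model takes no time and is no camera call.
- arm.hand_in(): hands the job in; it is judged then, once.
Trained networks look in the newest picture that a camera, given by its name, has taken for a name from the list of things; names that differ only in an ending like _2 or _b are one class to them, and where a whole thing is asked for, a point or a joint stands for the part that bears it (a point fixed in the world has none). Each returns a list of dicts, best first, with "confidence" (0 to 1); they miss things now and then, are a little off and sometimes report something else, mostly with a low value. They report only what shows in the picture. A call takes as long as a camera call. They do not tell look-alikes from the thing itself.
- spotter.find_in(camera, target): "centre" ([x, y, z] in m, in world coordinates, good to about 4 mm: the middle of the surface that is visible of it).
- spotter.landmark_of(camera, target): "centre" ([x, y, z] in m, in world coordinates, good to about 4 mm: a listed point, or the origin of a listed thing).
The state is a dict: "time_s": time; "joint_pos": joint angles; "dq": joint speeds; "joint_efforts": joint torques, N m; "ee_pos": TCP position; "eef_rot": TCP orientation; "contact_force": force on the tool from outside, world axes, zero at the start; "torque": the same for the moment, N m; "gripper_width": opening from 0.0 (shut) to 1.0 (fully open); "grasp_force": force on a finger pad.
Only numpy, scipy, OpenCV 4.12 (cv2) and the standard library are available. Lean on these libraries where they do the work, as an engineer would, in place of code of your own. Each camera call takes 0.05 s, during which the arm holds its last target. There are 200 camera calls.

## Working session

There is one attempt and no reset: what is moved stays moved. The work goes in short steps, Python scripts to look and compute and a shell command to move; the robot and the scene stay as the last step left them, time stands still between calls to the robot, and variables do not carry over. Pictures are saved under pics/ and viewed, at most 10 in all, crops included, and the job is handed in when it is done.

```bash
mkdir -p pics; ls; cat > h.py <<'E'
import numpy as np,cv2,json
from cell import arm,cams,spotter
E
python3 - <<'E'
from h import *
for n in("side","top"):
    im=cams.get_image(n);cv2.imwrite(f"pics/{n}0.png",im[:,:,::-1]);print(n,cams.camera_model(n))
    for t in["gauge","bed","dial","jaw_tab","die_center","offcut","bottle_a","wrench"]:
        for r in spotter.landmark_of(n,t)[:3]:print(n,t,np.round(r["centre"],3),round(r["confidence"],2))
print(arm.get_state())
E
```

```text
pics
side {'fov_y': 50.977034451164755, 'cx': 316.8601283346529, 'cy': 235.51601900817622, 'origin': array([0.39475809, 0.58248963, 0.81440604]), 'rotation': array([ 0.04583568, -0.13332033,  0.93226109, -0.3331877 ])}
side gauge [ 0.559 -0.036 -0.   ] 0.85
side bed [ 0.553 -0.034  0.025] 0.89
side dial [0.582 0.065 0.063] 0.95
side jaw_tab [ 0.528 -0.134  0.078] 0.72
side die_center [0.59  0.197 0.025] 0.86
side die_center [0.612 0.292 0.028] 0.56
side offcut [ 0.481  0.227 -0.001] 0.78
side offcut [ 0.556 -0.036  0.001] 0.58
side bottle_a [ 0.753 -0.23  -0.005] 0.67
side bottle_a [ 0.772  0.091 -0.001] 0.63
side wrench [ 0.348  0.149 -0.003] 0.82
top {'fov_y': 50.85460112419138, 'cx': 327.84737290972436, 'cy': 242.98989599055437, 'origin': array([0.52038696, 0.0045565 , 0.9254263 ]), 'rotation': array([-0.02576429,  0.71058443, -0.70285645,  0.01996957])}
top gauge [ 0.554 -0.036  0.004] 0.81
top bed [ 0.554 -0.04   0.032] 0.84
top jaw_tab [ 0.528 -0.129  0.076] 0.61
top die_center [0.708 0.231 0.027] 0.88
top die_center [0.612 0.296 0.024] 0.86
top die_center [0.594 0.191 0.027] 0
[... 213 characters left out ...]
0.52138363, -0.03629838,  1.59951677,  0.02116833,
        1.02108563, -0.11277957]), 'dq': array([ 2.72029762e-04,  1.60339502e-03, -3.60956172e-06,  6.53956563e-04,
       -9.81491223e-04, -6.30382187e-04,  4.03907240e-04]), 'joint_efforts': array([ 3.29358285e-03, -9.26817441e+01,  1.97974049e+00, -3.70241225e+01,
        1.80506817e-02,  2.10328319e-03, -1.38336037e-05]), 'ee_pos': array([0.17140825, 0.60102273, 0.19309498]), 'eef_rot': array([-1.37457995e-05,  1.38470390e-01,  9.90366574e-01, -3.99506281e-06]), 'contact_force': array([ 0.24732019, -0.00579261,  0.46217463]), 'torque': array([ 0.00749602,  0.00904314, -0.01125012]), 'grasp_force': 0.0, 'gripper_width': 1.000838040152587}
```

View pics/top0.png

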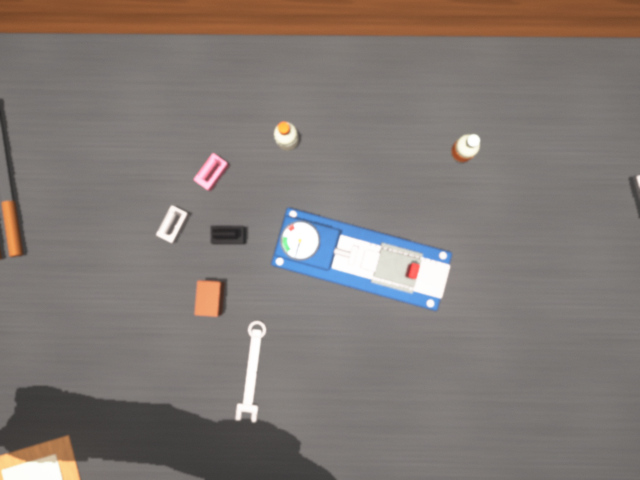

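View pics/side0.png

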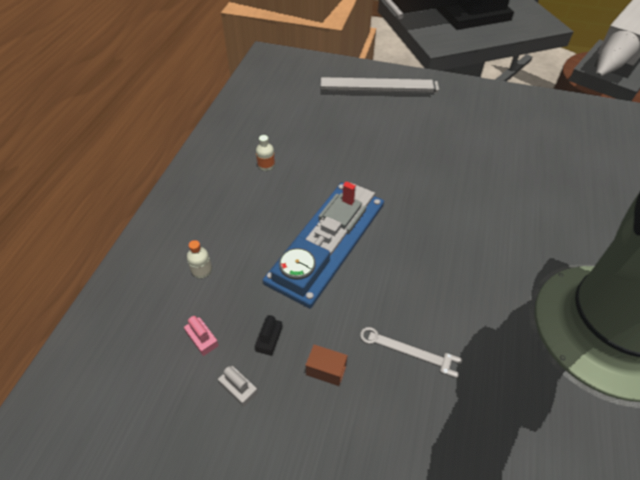

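The top view shows the bright die at pixel (172,224), its pink and black look-alikes at (210,172) and (228,235), the offcut at (208,298) and the gauge from (275,210) to (450,305). In the side view the die is at (237,383) and the red tab at (349,193). The spotter's die at (0.612, 0.294) is the right one. Next I fit exact poses to the masks in both views.

```bash
cat >> h.py <<'E'
from scipy.spatial.transform import Rotation as R
from scipy.optimize import minimize
def proj(n,P):
    m=cams.camera_model(n);q=m["rotation"];r=R.from_quat([q[1],q[2],q[3],q[0]]).as_matrix()
    c=(np.atleast_2d(P)-m["origin"])@r;f=240/np.tan(np.radians(m["fov_y"]/2))
    return c[:,:2]/c[:,2:]*f+[m["cx"],m["cy"]]
def box(x0,x1,y0,y1,z0,z1):return np.array([[x,y,z] for x in(x0,x1) for y in(y0,y1) for z in(z0,z1)])
def hull(p):return cv2.convexHull(np.float32(p)).reshape(-1,2)
def mask(im,kind):
    h=cv2.cvtColor(im,cv2.COLOR_RGB2HSV);H,S,V=[h[:,:,i].astype(int) for i in range(3)]
    return {"blue":(H>100)&(H<125)&(S>130)&(V>60),"white":(S<60)&(V>125),"red":((H<6)|(H>174))&(S>170)&(V>90)}[kind].astype(np.uint8)
def blob(m,uv,rad=60):
    k,l,s,c=cv2.connectedComponentsWithStats(m);ok=[i for i in range(1,k) if s[i,4]>12]
    i=min(ok,key=lambda i:np.hypot(*(c[i]-uv)));ys,xs=np.where(l==i)
    # pixel corners so that area is unbiased
    pts=np.r_[[(x+a,y+b) for x,y in zip(xs,ys) for a in(-.5,.5) for b in(-.5,.5)]]
    return hull(pts)
def fit(pts,obs,x0,free_z=True):
    def place(p):return R.from_euler("z",p[2]).apply(pts)+[p[0],p[1],p[3] if free_z else 0]
    def cost(p):
        e=0
        for n,h in obs.items():
            g=hull(proj(n,place(p)));a=cv2.intersectConvexConvex(g,np.float32(h))[0]
            e+=1-a/(cv2.contourArea(g)+cv2.contourArea(np.float32(h))-a)
        return e
    sim=np.array([x0]+[np.add(x0,d) for d in([.01,0,0,0],[0,.01,0,0],[0,0,.15,0],[0,0,0,.008])])
    if not free_z:sim=sim[:4,:3]
    r=minimize(cost,sim[0],method="Nelder-Mead",options=dict(initial_simplex=sim,maxiter=600,xatol=1e-5,fatol=1e-5));return r.x,r.fun
DIE=np.r_[box(-.03,.03,-.016,.016,0,.022),box(-.02,.02,-.008,.008,.022,.044),box(-.02,.02,-.004,.004,.044,.052)]
E
cat > m0.py <<'E'
from h import *
im={n:cv2.imread(f"pics/{n}0.png")[:,:,::-1].copy() for n in("top","side")}
for fz in(True,False):
  for yaw in(.5,-.5,1.2,-1.2):
    obs={n:blob(mask(im[n],"white"),proj(n,[.612,.294,.015])[0]) for n in im}
    print("die",fit(DIE,obs,[.612,.294,yaw,0],fz))
obs={n:hull(np.vstack([blob(mask(im[n],"blue"),proj(n,[.56,-.03,.02])[0])])) for n in im}
plate=np.r_[box(-.055,.055,-.155,.155,0,.02)]
for n in im:
  for o in({n:obs[n]},):print("plate",n,fit(plate,o,[.556,-.036,-.24,0],False),cv2.contourArea(obs[n]))
print("both",fit(plate,obs,[.556,-.036,-.24,0],True))
tab=box(-.012,.012,-.007,.007,.046,.095)
obs={n:blob(mask(im[n],"red"),proj(n,[.528,-.131,.075])[0]) for n in im}
for fz in(1,0):print("tab",fit(tab,obs,[.528,-.131,-.24,0],fz))
for n in im:print(n,proj(n,[.582,.065,.063]))
E
python3 m0.py
python3 - <<'E'
from h import *
a=[]
for n in("top","side"):
    im=cv2.imread(f"pics/{n}0.png");u,v=np.int32(proj(n,[.58,.0,.05])[0])
    a.append(cv2.resize(im[v-80:v+80,u-90:u+110],(500,400),interpolation=cv2.INTER_CUBIC)); print(u,v)
cv2.imwrite("pics/c0.png",cv2.resize(np.hstack(a),(800,320)))
E
```

```text
die (array([ 0.62749869,  0.27662333, -0.42770354, -0.04575612]), np.float64(1.0462377996661765))
die (array([ 0.62748965,  0.2766339 , -0.42754867, -0.04572426]), np.float64(1.046237436353624))
die (array([ 0.6275134 ,  0.2765998 , -0.42751429, -0.04582505]), np.float64(1.0462376686394752))
die (array([ 0.62748753,  0.27662921, -0.42748785, -0.04573171]), np.float64(1.0462371019503385))
die (array([ 0.61539516,  0.29216999, -0.44236511]), np.float64(1.0941757894439683))
die (array([ 0.61533071,  0.29219828, -0.44246332]), np.float64(1.0941748598675587))
334 241
307 241Traceback (most recent call last):
  File "m0.py", line 6, in <module>
    print("die",fit(DIE,obs,[.612,.294,yaw,0],fz))
                ~~~^^^^^^^^^^^^^^^^^^^^^^^^^^^^^^
  File "h.py", line 30, in fit
    r=minimize(cost,sim[0],method="Nelder-Mead",options=dict(initial_simplex=sim,maxiter=600,xatol=1e-5,fatol=1e-5));return r.x,r.fun
    res = _minimize_neldermead(fun, x0, args, callback, bounds=bounds,
                               **options)
    fxcc = func(xcc)
    fx = function(np.copy(x), *(wrapper_args + args))
  File "h.py", line 25, in cost
    g=hull(proj(n,place(p)));a=cv2.intersectConvexConvex(g,np.float32(h))[0]
           ~~~~^^^^^^^^^^^^
  File "h.py", line 6, in proj
    m=cams.camera_model(n);q=m["rotation"];r=R.from_quat([q[1],q[2],q[3],q[0]]).as_matrix()
ValueError: time passes only in moves, steps and waits
```

View pics/c0.png

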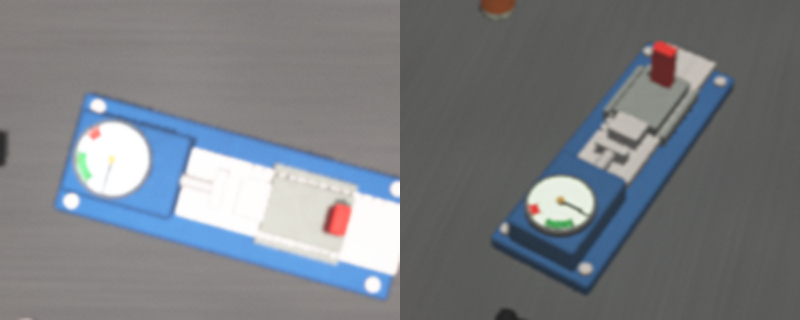

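The crop shows the needle at rest and the jaw nearly shut, with the anvil and jaw faces close together. I'll cache the camera model and fix the die mask.

```bash
sed -i 's/    m=cams.camera_model(n);q=/    m=MOD(n);q=/' h.py; sed -i '2a import functools\nMOD=functools.lru_cache(None)(cams.camera_model)' h.py
sed -i '/for fz in(True,False):/i for n in im:\n  b=blob(mask(im[n],"white"),proj(n,[.612,.294,.015])[0]);print(n,b.min(0),b.max(0),cv2.contourArea(b),proj(n,[.612,.294,.015])[0],proj(n,[[0.577,.066,.063]]));u,v=np.int32(proj(n,[.612,.294,.015])[0]);print(im[n][v-26:v+26:4,u-26:u+26:4].max(2))' m0.py
python3 m0.py
```

```text
top [275.5 256.5] [283.5 265.5] 59.5 [172.99295447 223.38470376] [[296.29799086 242.19690091]]
[[126 128 129 130 132 131 133 134 135 135 136 135 135]
 [126 127 129 129 129 130 132 132 131 130 132 132 132]
 [129 130 128 130 130 133 160 158 126 134 135 134 133]
 [132 131 132 132 131 135 248 251 240 134 124 132 133]
 [130 130 130 131 131 175 252 207 176 248 210  89 132]
 [129 130 130 129 132 241 251 171 117 252 129 121 132]
 [130 132 131 130 180 253 230 109 229 235  97 130 130]
 [131 132 130 134 244 251 160 148 252 118 118 130 131]
 [134 134 133 187 253 227 105 230 231  95 132 132 132]
 [130 130 132 251 253 182 150 252 115 120 129 127 129]
 [135 135 135 164 245 253 253 230 100 131 132 132 133]
 [133 131 131 130 130 159 244 114 122 129 131 130 130]
 [131 130 132 130 132 129 131 130 131 128 130 130 129]]
side [217.5 365.5] [256.5 402.5] 804.0 [237.73570262 383.64529376] [[298.75014364 264.16494559]]
[[ 95  93  93  92  92  92  92  92  91  90  91  92  90]
 [ 94  94  95  92  94  91  93  93  90  91  91  93  91]
 [ 92  95  93  93  94 108  91  92  91  92  91  91  93]
 [ 95  95  93 100 193 169 1
[... 1209 characters left out ...]
0.44235147]), np.float64(1.0941743225988265))
plate top (array([ 0.55735599, -0.03086195, -0.25816288]), np.float64(0.08105375394311654)) 9736.5
plate side (array([ 0.60016076, -0.08122552,  0.13975268]), np.float64(0.5408010441767891)) 2930.5
both (array([ 0.55264543, -0.04850581, -0.25818934, -0.00473045]), np.float64(0.6581904244071825))Traceback (most recent call last):
  File "m0.py", line 15, in <module>
    obs={n:blob(mask(im[n],"red"),proj(n,[.528,-.131,.075])[0]) for n in im}
           ~~~~^^^^^^^^^^^^^^^^^^^^^^^^^^^^^^^^^^^^^^^^^^^^^^^^
  File "h.py", line 18, in blob
    i=min(ok,key=lambda i:np.hypot(*(c[i]-uv)));ys,xs=np.where(l==i)
ValueError: min() iterable argument is empty
```

```bash
cat >> h.py <<'E'
def mask(im,kind):
    h=cv2.cvtColor(im,cv2.COLOR_RGB2HSV);H,S,V=[h[:,:,i].astype(int) for i in range(3)];b=np.median(V)
    return {"blue":(H>98)&(H<128)&(S>110)&(V>35),"white":(S<70)&(V>b*1.3),"red":((H<8)|(H>172))&(S>150)&(V>60)}[kind].astype(np.uint8)
def blob(m,uv,rad=40,amin=5):
    k,l,s,c=cv2.connectedComponentsWithStats(m);ok=[i for i in range(1,k) if s[i,4]>amin and np.hypot(*(c[i]-uv))<rad]
    ys,xs=np.where(np.isin(l,ok))
    return hull([(x+a,y+b) for x,y in zip(xs,ys) for a in(-.5,.5) for b in(-.5,.5)])
E
cat > m0.py <<'E'
from h import *
im={n:cv2.imread(f"pics/{n}0.png")[:,:,::-1].copy() for n in("top","side")}
obs={n:blob(mask(im[n],"white"),proj(n,[.612,.294,.015])[0],20) for n in im}
for n in obs:print(n,obs[n].min(0),obs[n].max(0))
for fz in(True,False):
    print("die",fit(DIE,obs,[.612,.294,-.5,0],fz))
obs={n:blob(mask(im[n],"blue"),proj(n,[.56,-.03,.02])[0],110) for n in im}
for n in obs:print(n,obs[n].min(0),obs[n].max(0))
plate=box(-.055,.055,-.155,.155,0,.02)
for n in im:print("plate",n,fit(plate,{n:obs[n]},[.556,-.036,-.24,0],False))
print("both",fit(plate,obs,[.556,-.036,-.24,0],True))
tab=box(-.012,.012,-.007,.007,.046,.095)
obs={n:blob(mask(im[n],"red"),proj(n,[.528,-.131,.075])[0],20) for n in im}
for n in obs:print(n,obs[n].min(0),obs[n].max(0))
for fz in(1,0):print("tab",fit(tab,obs,[.528,-.131,-.24,0],fz))
# dial
th=np.linspace(0,6.28,40);D=np.c_[.03*np.cos(th),.03*np.sin(th),0*th+.063]
obs={n:blob(mask(im[n],"white"),proj(n,[.577,.066,.063])[0],15) for n in im}
for n in obs:print(n,obs[n].min(0),obs[n].max(0))
for fz in(1,0):print("dial",fit(D,obs,[.58,.066,0,0],fz))
E
python3 m0.py
```

```text
top [155.5 204.5] [186.5 242.5]
side [217.5 365.5] [256.5 402.5]
die (array([ 0.61185829,  0.29546609, -0.45265961,  0.0055525 ]), np.float64(0.19648088263625496))
die (array([ 0.61329515,  0.29600456, -0.48340036]), np.float64(0.31617397265205827))
top [271.5 207.5] [450.5 309.5]
side [262.5 187.5] [382.5 306.5]
plate top (array([ 0.55228719, -0.04703473, -0.25822706]), np.float64(0.008363305411875799))
plate side (array([ 0.55499166, -0.05166911, -0.25709934]), np.float64(0.07031743056784323))
both (array([ 0.55207352, -0.04808854, -0.25824264, -0.00068691]), np.float64(0.0838449666296458))
top [407.5 263.5] [417.5 277.5]
side [343.5 181.5] [354.5 202.5]
tab (array([ 0.53152893, -0.13275274,  0.17246193, -0.00193469]), np.float64(0.633635680162131))
tab (array([ 0.53122878, -0.13098719,  0.17247256]), np.float64(0.6372970088059284))
top [279.5 220.5] [319.5 259.5]
side [279.5 247.5] [314.5 275.5]
dial (array([0.58060445, 0.06415062, 0.06964073, 0.00797654]), np.float64(0.385873060943576))
dial (array([0.57981745, 0.06208152, 0.016983  ]), np.float64(0.41024379490990504))
```

```bash
cat > ov.py <<'E'
from h import *
def ov(src,c,models,out,w=32):
    a=[]
    for n in("top","side"):
        im=cv2.imread(f"pics/{n}{src}.png");u,v=np.int32(proj(n,c)[0]);s=400//(2*w)
        b=cv2.resize(im[v-w:v+w,u-w:u+w],None,fx=s,fy=s,interpolation=cv2.INTER_CUBIC)
        for pts,p in models:
            q=proj(n,R.from_euler("z",p[2]).apply(pts)+[p[0],p[1],p[3]])
            q=(q-[u-w,v-w]+.5)*s
            for i in range(0,len(q),8):cv2.polylines(b,[np.int32(hull(q[i:i+8]))],True,(0,0,255),1)
        a.append(b)
    cv2.imwrite(out,np.hstack(a))
E
python3 - <<'E'
from ov import *
ov(0,[.612,.295,.02],[(DIE,[.6125,.2955,-.47,0])],"pics/d0.png")
E
```

```text
(no output)
```

View pics/d0.png

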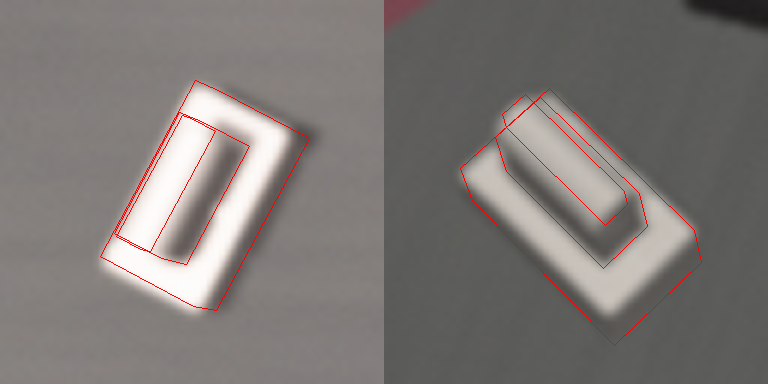

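The die's shaded sides fall outside the bright mask, so I'll fit only the bright top faces.

```bash
cat >> h.py <<'E'
TOPF=np.r_[box(-.03,.03,-.016,.016,.022,.022),box(-.02,.02,-.006,.006,.050,.050)]
E
python3 - <<'E'
from ov import *
im={n:cv2.imread(f"pics/{n}0.png")[:,:,::-1].copy() for n in("top","side")}
obs={n:blob(mask(im[n],"white"),proj(n,[.612,.294,.015])[0],20) for n in im}
for o in(obs,{"top":obs["top"]},{"side":obs["side"]}):
    print("die",fit(TOPF,o,[.612,.294,-.5,0],False))
p,e=fit(TOPF,obs,[.612,.294,-.5,0],True);print(p,e)
ov(0,[.612,.295,.02],[(TOPF,p)],"pics/d1.png")
E
```

```text
die (array([ 0.61119   ,  0.29664513, -0.45163508]), np.float64(0.3225872975786498))
die (array([ 0.6105771 ,  0.29449789, -0.4051664 ]), np.float64(0.18078774993170665))
die (array([ 0.61114029,  0.29713426, -0.4739366 ]), np.float64(0.13834101691804424))
[ 0.61041069  0.29686429 -0.44553782  0.0020209 ] 0.32069697444123013
```

View pics/d1.png

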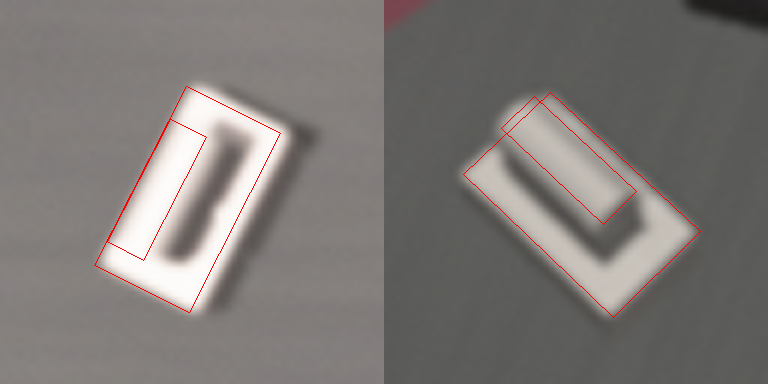

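The top-face fit matches both views (z about 2 mm): die at (0.611, 0.2955), yaw -0.45. The gauge origin is about (0.5555, -0.0355), yaw -0.258, with the tab at (0.529, -0.1315). Next is the helper that works out the shifts.

```bash
cat > go.py <<'E'
# usage: go.py x y z toolYangle_deg -> shift in present tool axes (mm), turn about tool z (deg)
from h import *
import sys
def rel(x,y,z,a):
    s=arm.get_state();q=s["eef_rot"];r=R.from_quat([q[1],q[2],q[3],q[0]])
    d=r.inv().apply(np.array([x,y,z])-s["ee_pos"])*1000
    yv=[np.cos(np.radians(a)),np.sin(np.radians(a)),0];zv=[0,0,-1];t=R.from_matrix(np.c_[np.cross(yv,zv),yv,zv])
    print(np.round(d,1),np.round((r.inv()*t).as_rotvec(degrees=True),2),"t",round(s["time_s"],2),"at",np.round(s["ee_pos"],4),"F",np.round(s["contact_force"],1),"w",round(s["gripper_width"],3),"g",round(s["grasp_force"],1))
def G(x,y,z=0): # gauge coordinates to world
    return R.from_euler("z",-.2582).apply([x,y,z])+[.5555,-.0355,0]
if __name__=="__main__":
    rel(*map(float,sys.argv[1:5]))
E
python3 - <<'E'
from go import *
rel(.50,.30,.193,75.2);rel(.528,-.1315,.17,75.2);rel(.528,-.1315,.058,75.2);print(G(0,-.1))
E
```

```text
[-3.986e+02 -1.994e+02  1.000e-01] [-0.   -0.   -1.12] t 0.9 at [0.1714 0.601  0.1931] F [ 0.2 -0.   0.5] w 1.001 g 0.0
[-543.8 -606.6   23.1] [-0.   -0.   -1.12] t 0.9 at [0.1714 0.601  0.1931] F [ 0.2 -0.   0.5] w 1.001 g 0.0
[-543.8 -606.6  135.1] [-0.   -0.   -1.12] t 0.9 at [0.1714 0.601  0.1931] F [ 0.2 -0.   0.5] w 1.001 g 0.0
[ 0.52996594 -0.13218512  0.        ]
```

```bash
python3 -m handwheel '[[-35,-17,0,0,0,0],[-72,-36,0,0,0,0],[-110,-55,0,0,0,0],[-145,-72,0,0,0,-1],[-180,-90,0,0,0,-1.1]]' 1 40; python3 -m handwheel '[[-35,-19,0,0,0,0],[-72,-38,0,0,0,0],[-110,-57,0,0,0,0],[-145,-76,0,0,0,0],[-180,-95,0,0,0,0]]'; python3 go.py .528 -.1315 .13 75.2
```

```text
time_s: 1.32
ee_pos: [0.3211, 0.4636, 0.1933]
eef_rot: [0.0, 0.128, 0.992, 0.0]
contact_force: [0.3, 1.0, -0.2]
gripper_width: 1.001
grasp_force: 0.0
time_s: 1.73
ee_pos: [0.4709, 0.3255, 0.1933]
eef_rot: [0.0, 0.129, 0.992, 0.0]
contact_force: [0.4, 2.0, 0.2]
gripper_width: 0.998
grasp_force: 0.0
[-172.1 -427.2   63.2] [ 0.02  0.02 -0.02] t 1.73 at [0.4709 0.3255 0.1933] F [0.4 2.  0.2] w 0.998 g 0.0
```

```bash
python3 -m handwheel '[[-15,-37,0,0,0,0],[-30,-75,0,0,0,0],[-45,-112,0,0,0,0],[-60,-149,0,0,0,0],[-75,-186,0,0,0,0]]'; python3 -m handwheel '[[-15,-37,0,0,0,0],[-30,-75,0,0,0,0],[-45,-112,0,0,0,0],[-60,-149,0,0,0,0],[-75,-186,0,0,0,0]]'; python3 -m handwheel '[[-10,-25,10,0,0,0],[-20,-50,25,0,0,0],[-20,-50,40,0,0,0],[-20,-50,45,0,0,0]]';python3 - <<'E'
from go import *
rel(.528,-.1315,.058,75.2)
for n in("top","side"):
    cv2.imwrite(f"pics/{n}1.png",cams.get_image(n)[:,:,::-1])
    for t in("jaw_tab",):print(n,[(np.round(r["centre"],3),r["confidence"]) for r in spotter.landmark_of(n,t)])
a=[]
for n in("top","side"):
    im=cv2.imread(f"pics/{n}1.png");u,v=np.int32(proj(n,[.528,-.1315,.09])[0]);a.append(cv2.resize(im[v-50:v+50,u-50:u+50],(400,400)))
cv2.imwrite("pics/g1.png",np.hstack(a))
E
```

```text
time_s: 2.15
ee_pos: [0.4944, 0.1263, 0.1933]
eef_rot: [0.0, 0.129, 0.992, 0.0]
contact_force: [1.3, 1.4, 0.4]
gripper_width: 0.999
grasp_force: 0.0
time_s: 2.57
ee_pos: [0.5194, -0.0727, 0.1934]
eef_rot: [0.0, 0.129, 0.992, 0.0]
contact_force: [0.8, 0.7, -0.0]
gripper_width: 0.999
grasp_force: 0.0
time_s: 2.9
ee_pos: [0.525, -0.1256, 0.1464]
eef_rot: [-0.001, 0.13, 0.991, -0.0]
contact_force: [0.4, 1.5, -0.6]
gripper_width: 1.001
grasp_force: 0.0
[-4.6 -4.9 88.4] [-0.04 -0.11 -0.16] t 2.9 at [ 0.525  -0.1256  0.1464] F [ 0.4  1.5 -0.6] w 1.001 g 0.0
top [(array([ 0.526, -0.129,  0.074]), 0.97)]
side [(array([ 0.528, -0.134,  0.079]), 0.98)]
```

View pics/g1.png

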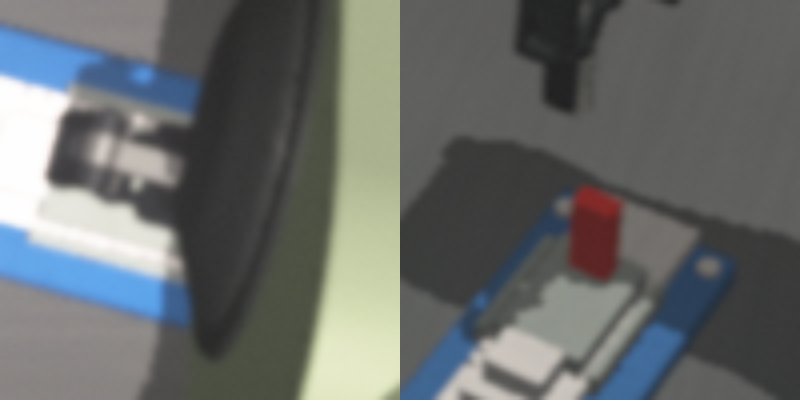

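The side view shows the red tab clear below the open fingers, at crop (595,232), and the networks agree on (0.527, -0.131). I'll descend and grip it.

```bash
python3 -m handwheel '[[-4,-5,25,0,0,0],[-4,-5,55,0,0,0],[-4,-5,80,0,0,0],[-4,-5,88,0,0,0],[-4,-5,88,0,0,0]]'; python3 -m handwheel '[[0,0,0,0,0,0],[0,0,0,0,0,0],[0,0,0,0,0,0],[0,0,0,0,0,0],[0,0,0,0,0,0]]' -1 40;  python3 -m handwheel '[[0,0,0,0,0,0],[0,0,0,0,0,0],[0,0,0,0,0,0],[0,0,0,0,0,0]]'
```

```text
time_s: 3.52
ee_pos: [0.528, -0.1293, 0.0594]
eef_rot: [-0.001, 0.128, 0.992, 0.0]
contact_force: [0.1, -0.2, -0.2]
gripper_width: 0.996
grasp_force: 0.0
time_s: 3.93
ee_pos: [0.529, -0.1301, 0.0609]
eef_rot: [0.001, 0.129, 0.992, 0.0]
contact_force: [-0.0, 0.1, -0.3]
gripper_width: 0.3
grasp_force: 0.0
time_s: 4.27
ee_pos: [0.5285, -0.1301, 0.0601]
eef_rot: [-0.0, 0.129, 0.992, -0.0]
contact_force: [0.6, -0.0, 0.5]
gripper_width: -0.003
grasp_force: 0.0
```

The gripper shut fully with no force on the pads, so it missed the tab. I'll look.

```bash
python3 - <<'E'
from go import *
for n in("top","side"):
    cv2.imwrite(f"pics/{n}2.png",cams.get_image(n)[:,:,::-1])
    print(n,[(np.round(r["centre"],3),r["confidence"]) for r in spotter.landmark_of(n,"jaw_tab")],[(np.round(r["centre"],3),r["confidence"]) for r in spotter.landmark_of(n,"bed")],proj(n,arm.get_state()["ee_pos"]))
a=[]
for n in("top","side"):
    im=cv2.imread(f"pics/{n}2.png");u,v=np.int32(proj(n,[.528,-.1315,.09])[0]);a.append(cv2.resize(im[v-50:v+50,u-50:u+50],(400,400)))
    print(n,u,v)
cv2.imwrite("pics/g2.png",np.hstack(a))
print(arm.get_state())
E
```

```text
top [(array([ 0.753, -0.23 , -0.003]), 0.73)] [(array([ 0.557, -0.038,  0.028]), 0.75)] [[410.62354095 271.82967197]]
side [(array([ 0.527, -0.131,  0.075]), 0.75), (array([ 0.749, -0.229,  0.002]), 0.2)] [(array([ 0.554, -0.034,  0.03 ]), 0.74)] [[349.67645988 196.65186589]]
top 414 272
side 350 185
{'time_s': 4.5667, 'joint_pos': array([ 0.03713209,  0.58522156,  0.13109793,  1.92777207, -0.12185603,
        0.63611432,  1.5569359 ]), 'dq': array([-1.93813513e-03,  3.09240423e-05, -2.47872168e-04, -2.54374768e-04,
        3.48649952e-04, -3.70704500e-04,  5.90892268e-04]), 'joint_efforts': array([ 9.93347639e-04, -8.61955047e+01,  5.97945035e+00, -2.56038183e+01,
        1.30820432e-02,  2.21212067e-03, -7.69790972e-05]), 'ee_pos': array([ 0.52856167, -0.13006002,  0.06008895]), 'eef_rot': array([-3.82533633e-07,  1.28969231e-01,  9.91648596e-01,  1.68888650e-06]), 'contact_force': array([ 0.58224416, -0.1729094 , -0.34000334]), 'torque': array([-0.01630489, -0.0283211 , -0.04343553]), 'grasp_force': 0.0, 'gripper_width': 0.0005580531902308267}
```

View pics/g2.png

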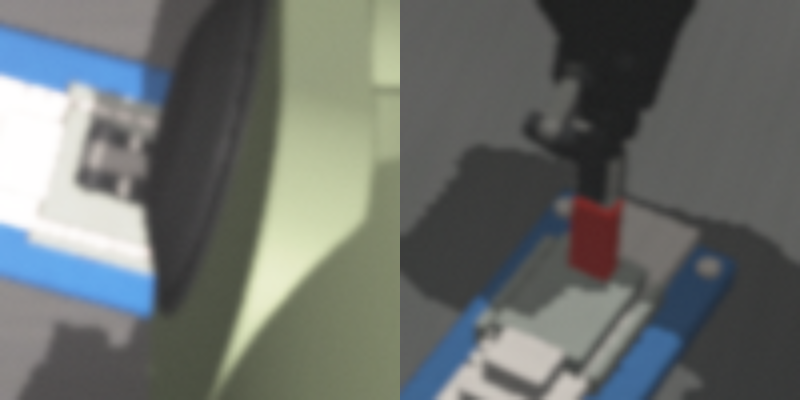

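```bash
python3 - <<'E'
from h import *
y=np.array([.2551,.9669,0]);x=np.array([-.9669,.2551,0])
e=np.array([.525,-.1256,.1464]);
for s in(-.05,.05):
  for dz in(0,.013,.05):
    P=e+s*y+[0,0,dz];print(s,dz,[np.round(proj(n,P)[0],1) for n in("side","top")])
e=np.array([.5285,-.130,.060])
for dz in(0,.02,.035,.06,.09):print(dz,[np.round(proj(n,e+[0,0,dz])[0],1) for n in("side","top")])
im=cv2.imread("pics/side1.png");a=im[105:205,290:410];im=cv2.imread("pics/side2.png");b=im[105:205,290:410]
cv2.imwrite("pics/z.png",cv2.convertScaleAbs(cv2.resize(np.hstack([a,b]),(800,333),interpolation=cv2.INTER_CUBIC),alpha=2.2,beta=10))
E
```

```text
-0.05 0 [array([365.3, 152.8]), array([448. , 282.3])]
-0.05 0.013 [array([365.8, 147.7]), array([450. , 282.4])]
-0.05 0.05 [array([367.4, 132.8]), array([456. , 282.8])]
0.05 0 [array([340.6, 183.3]), array([385., 265.])]
0.05 0.013 [array([340.9, 178.3]), array([385.9, 264.8])]
0.05 0.05 [array([341.8, 163.5]), array([388.7, 264.3])]
0 [array([349.7, 196.7]), array([410.6, 271.8])]
0.02 [array([350.2, 189.9]), array([412.4, 271.7])]
0.035 [array([350.6, 184.7]), array([413.9, 271.7])]
0.06 [array([351.3, 175.7]), array([416.4, 271.6])]
0.09 [array([352.2, 164.4]), array([419.7, 271.4])]
```

View pics/z.png

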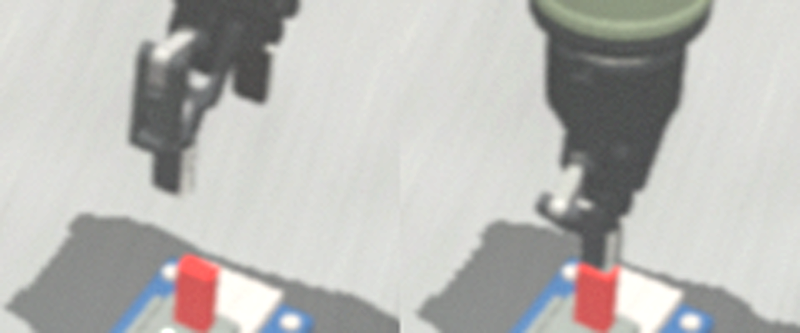

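In the side view the shut fingertips are at pixel (350,184.6), at the tab's top. In the left crop the open tips show about 36 mm higher than the reported pose predicts, while the lateral position agrees. So the real tips sit about 36 mm above the reported TCP. I'll reopen, go down about 37 mm with force checks, and grip.

```bash
python3 -m handwheel '[[0,0,0,0,0,0],[0,0,0,0,0,0],[0,0,0,0,0,0],[0,0,0,0,0,0],[0,0,0,0,0,0]]' 1; python3 -m handwheel '[[0,0,0,0,0,0],[0,-1,5,0,0,0],[0,-1,15,0,0,0],[0,-1,23,0,0,0],[0,-1,25,0,0,0]]'; python3 -m handwheel '[[0,0,5,0,0,0],[0,0,10,0,0,0],[0,0,12,0,0,0]]'; python3 -m handwheel '[[0,0,0,0,0,0],[0,0,0,0,0,0],[0,0,0,0,0,0],[0,0,0,0,0,0],[0,0,0,0,0,0]]' -1 40;  python3 -m handwheel '[[0,0,0,0,0,0],[0,0,0,0,0,0],[0,0,0,0,0,0]]'
```

```text
time_s: 4.98
ee_pos: [0.5285, -0.1301, 0.0601]
eef_rot: [-0.0, 0.129, 0.992, -0.0]
contact_force: [-0.0, 0.2, -0.0]
gripper_width: 0.708
grasp_force: 0.0
time_s: 5.4
ee_pos: [0.5274, -0.1309, 0.0332]
eef_rot: [-0.001, 0.129, 0.992, 0.0]
contact_force: [-0.7, 1.0, -0.5]
gripper_width: 0.996
grasp_force: 0.0
time_s: 5.65
ee_pos: [0.528, -0.131, 0.0223]
eef_rot: [-0.0, 0.129, 0.992, -0.0]
contact_force: [-0.1, -0.1, -0.0]
gripper_width: 1.002
grasp_force: 0.0
time_s: 6.07
ee_pos: [0.5284, -0.1311, 0.0233]
eef_rot: [0.0, 0.129, 0.992, 0.0]
contact_force: [-0.3, 0.2, -0.3]
gripper_width: 0.302
grasp_force: 0.0
time_s: 6.32
ee_pos: [0.5284, -0.1309, 0.0234]
eef_rot: [0.0, 0.129, 0.992, 0.0]
contact_force: [-1.7, 1.1, 6.6]
gripper_width: 0.158
grasp_force: 40.8
```

Tab gripped: opening 0.158, about 13.4 mm, at 40.8 N. I'll slide the jaw open.

```bash
python3 -m handwheel '[[0,-4,0,0,0,0],[0,-8,0,0,0,0],[0,-12,0,0,0,0],[0,-16,0,0,0,0],[0,-20,0,0,0,0]]'; python3 -m handwheel '[[0,-4,0,0,0,0],[0,-8,0,0,0,0],[0,-12,0,0,0,0],[0,-15,0,0,0,0],[0,-18,0,0,0,0]]';python3 -m handwheel '[[0,0,0,0,0,0]]'; python3 -m handwheel '[[0,0,0,0,0,0],[0,0,0,0,0,0],[0,0,0,0,0,0]]' 1; python3 -m handwheel '[[0,0,0,0,0,0],[0,0,0,0,0,0],[0,0,0,0,0,0],[0,0,0,0,0,0],[0,0,-5,0,0,0]]';
```

```text
time_s: 6.73
ee_pos: [0.5235, -0.1495, 0.0234]
eef_rot: [0.0, 0.128, 0.992, 0.001]
contact_force: [0.1, 6.5, 6.0]
gripper_width: 0.156
grasp_force: 40.9
time_s: 7.15
ee_pos: [0.5189, -0.1669, 0.0234]
eef_rot: [0.0, 0.129, 0.992, 0.001]
contact_force: [0.3, 6.7, 5.7]
gripper_width: 0.159
grasp_force: 40.9
time_s: 7.23
ee_pos: [0.5188, -0.1676, 0.0234]
eef_rot: [0.0, 0.129, 0.992, 0.0]
contact_force: [-1.4, 2.4, 6.4]
gripper_width: 0.153
grasp_force: 41.0
time_s: 7.48
ee_pos: [0.5185, -0.1678, 0.0231]
eef_rot: [-0.0, 0.129, 0.992, -0.0]
contact_force: [-0.8, -0.5, -0.0]
gripper_width: 0.574
grasp_force: 0.0
time_s: 7.9
ee_pos: [0.5181, -0.1677, 0.0276]
eef_rot: [-0.001, 0.129, 0.992, 0.0]
contact_force: [0.1, -0.1, 0.2]
gripper_width: 0.998
grasp_force: 0.0
```

Jaw opened to about 52 mm with a 6.5 N drag. Now over to the die.

```bash
python3 -m handwheel '[[0,0,-20,0,0,0],[0,0,-50,0,0,0],[0,0,-85,0,0,0],[0,0,-105,0,0,0],[0,0,-110,0,0,0]]' 0.0; python3 go.py .611 .2955 .10 64.2
```

```text
time_s: 8.32
ee_pos: [0.5201, -0.1683, 0.142]
eef_rot: [0.003, 0.129, 0.992, -0.0]
contact_force: [-0.1, 0.6, 0.1]
gripper_width: 0.499
grasp_force: 0.0
[ 31.1 471.6  42. ] [ 0.04  0.29 10.97] t 8.32 at [ 0.5201 -0.1683  0.142 ] F [-0.1  0.6  0.1] w 0.499 g 0.0
```

```bash
python3 -m handwheel '[[2,38,0,0,0,1],[5,77,0,0,0,3],[8,116,0,0,0,5],[10,155,0,0,0,5],[13,190,0,0,0,5]]';python3 -m handwheel '[[2,38,0,0,0,1],[5,77,0,0,0,3],[8,116,0,0,0,5],[10,155,0,0,0,6],[13,190,0,0,0,6]]'; python3 go.py .611 .2955 .06 64.2
```

```text
time_s: 8.73
ee_pos: [0.5546, 0.0218, 0.138]
eef_rot: [-0.0, 0.172, 0.985, 0.0]
contact_force: [1.2, 0.4, 0.2]
gripper_width: 0.499
grasp_force: 0.0
time_s: 9.15
ee_pos: [0.6068, 0.205, 0.1378]
eef_rot: [-0.0, 0.224, 0.975, -0.0]
contact_force: [0.9, 0.2, 0.0]
gripper_width: 0.504
grasp_force: 0.0
[35.6 83.3 77.8] [-0.01 -0.02 -0.04] t 9.15 at [0.6068 0.205  0.1378] F [0.9 0.2 0. ] w 0.504 g 0.0
```

```bash
python3 -m handwheel '[[15,30,10,0,0,0],[28,60,30,0,0,0],[35,83,55,0,0,0],[36,83,73,0,0,0],[36,83,78,0,0,0]]' -0.2;python3 -m handwheel '[[0,0,0,0,0,0]]'; python3 - <<'E'
from go import *
rel(.611,.2955,-.011,64.2)
im=cams.get_image("side");cv2.imwrite("pics/side3.png",im[:,:,::-1]);cv2.imwrite("pics/top3.png",cams.get_image("top")[:,:,::-1])
a=[]
for n in("side","top"):
    im=cv2.imread(f"pics/{n}3.png");u,v=np.int32(proj(n,[.611,.2955,.06])[0]);a.append(cv2.resize(im[v-45:v+45,u-45:u+45],(400,400),interpolation=cv2.INTER_CUBIC));print(n,u,v)
s=arm.get_state();q=s["eef_rot"];r=R.from_quat([q[1],q[2],q[3],q[0]]).as_matrix()
for d in(-.018,.018):
  for h in(.03,.036,.042):print(d,h,proj("side",s["ee_pos"]+d*r[:,1]+[0,0,h]))
cv2.imwrite("pics/z3.png",cv2.convertScaleAbs(np.hstack(a),alpha=1.3,beta=10))
E
```

```text
time_s: 9.57
ee_pos: [0.6081, 0.2937, 0.0564]
eef_rot: [-0.002, 0.222, 0.975, -0.001]
contact_force: [-0.0, -0.8, -1.4]
gripper_width: 0.401
grasp_force: 0.0
time_s: 9.65
ee_pos: [0.6096, 0.2916, 0.0585]
eef_rot: [-0.001, 0.224, 0.975, -0.001]
contact_force: [0.2, -0.6, 1.2]
gripper_width: 0.401
grasp_force: 0.0
[ 0.4  4.3 69.5] [-0.17 -0.08 -0.03] t 9.65 at [0.6096 0.2916 0.0585] F [ 0.2 -0.6  1.2] w 0.401 g 0.0
side 234 373
top 163 221
-0.018 0.03 [[241.59327818 354.26678555]]
-0.018 0.036 [[241.15749263 352.51697819]]
-0.018 0.042 [[240.71647774 350.7461735 ]]
0.018 0.03 [[224.06071257 370.44325596]]
0.018 0.036 [[223.50830785 368.75304836]]
0.018 0.042 [[222.94912562 367.04210343]]
```

View pics/z3.png

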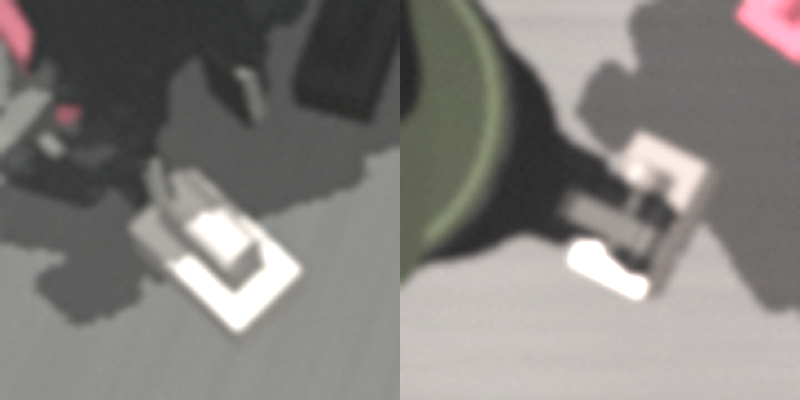

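In the side view the tips are at pixels (247,356) and (225,374), straddling the rib and consistent with the 36 mm offset. I'll shift 4 mm in y, narrow the opening, and go down until near the foot.

```bash
python3 -m handwheel '[[0,3,10,0,0,0],[0,4,25,0,0,0],[0,4,45,0,0,0],[0,4,58,0,0,0],[0,4,60,0,0,0]]' -0.36; python3 -m handwheel '[[0,0,2,0,0,0],[0,0,2,0,0,0]]';python3 -m handwheel '[[0,0,2,0,0,0],[0,0,3,0,0,0]]'; python3 go.py .611 .2955 -.011 64.2
```

```text
time_s: 10.17
ee_pos: [0.6108, 0.2955, -0.0029]
eef_rot: [-0.001, 0.224, 0.975, -0.001]
contact_force: [-0.9, -0.8, -0.7]
gripper_width: 0.323
grasp_force: 0.0
time_s: 10.33
ee_pos: [0.6125, 0.2963, -0.0018]
eef_rot: [0.0, 0.224, 0.975, -0.0]
contact_force: [0.7, -0.3, 0.2]
gripper_width: 0.32
grasp_force: 0.0
time_s: 10.5
ee_pos: [0.6127, 0.2966, -0.0042]
eef_rot: [0.0, 0.223, 0.975, 0.0]
contact_force: [0.4, 0.4, -0.2]
gripper_width: 0.319
grasp_force: 0.0
[ 1.1 -1.7  6.8] [ 0.05  0.04 -0.02] t 10.5 at [ 0.6127  0.2966 -0.0042] F [ 0.4  0.4 -0.2] w 0.319 g 0.0
```

```bash
python3 -m handwheel '[[1,-1,2,0,0,0],[1,-1,4,0,0,0],[1,-1,4,0,0,0]]'; python3 -m handwheel '[[0,0,1,0,0,0],[0,0,2,0,0,0],[0,0,2,0,0,0]]'; python3 -m handwheel '[[0,0,1,0,0,0],[0,0,2,0,0,0],[0,0,2,0,0,0]]'
```

```text
time_s: 10.75
ee_pos: [0.6107, 0.2959, -0.0092]
eef_rot: [-0.0, 0.223, 0.975, -0.0]
contact_force: [-0.3, 0.2, -0.4]
gripper_width: 0.321
grasp_force: 0.0
time_s: 11.0
ee_pos: [0.6109, 0.2959, -0.0111]
eef_rot: [-0.0, 0.223, 0.975, -0.0]
contact_force: [0.2, -0.7, -0.6]
gripper_width: 0.317
grasp_force: 0.0
time_s: 11.25
ee_pos: [0.6109, 0.2959, -0.0131]
eef_rot: [-0.0, 0.223, 0.975, -0.0]
contact_force: [0.2, -0.4, -1.5]
gripper_width: 0.319
grasp_force: 0.0
```

```bash
python3 -m handwheel '[[0,0,-2.5,0,0,0],[0,0,-2.5,0,0,0]]'; python3 -m handwheel '[[0,0,0,0,0,0],[0,0,0,0,0,0],[0,0,0,0,0,0]]' -1 50; python3 -m handwheel '[[0,0,-1,0,0,0],[0,0,-3,0,0,0],[0,0,-8,0,0,0],[0,0,-15,0,0,0],[0,0,-20,0,0,0]]'
```

```text
time_s: 11.42
ee_pos: [0.6112, 0.296, -0.0099]
eef_rot: [0.0, 0.223, 0.975, 0.0]
contact_force: [0.4, 0.2, 0.7]
gripper_width: 0.316
grasp_force: 0.0
time_s: 11.67
ee_pos: [0.6111, 0.2958, -0.01]
eef_rot: [0.0, 0.223, 0.975, 0.0]
contact_force: [-1.3, -1.3, 4.6]
gripper_width: 0.177
grasp_force: 49.3
time_s: 12.08
ee_pos: [0.6111, 0.296, 0.0105]
eef_rot: [0.0, 0.223, 0.975, 0.0]
contact_force: [0.6, -0.2, -5.1]
gripper_width: 0.172
grasp_force: 48.9
```

The die is lifted: 5 N of weight, grip held. I'll carry it high over the gauge and turn it -11 degrees.

```bash
python3 -m handwheel '[[0,0,-15,0,0,0],[0,0,-40,0,0,0],[0,0,-70,0,0,0],[0,0,-95,0,0,0],[0,0,-100,0,0,0]]'; python3 - <<'E'
from go import *
rel(*G(0,-.024,.09),75.2)
E
```

```text
time_s: 12.5
ee_pos: [0.6131, 0.2967, 0.1153]
eef_rot: [0.002, 0.224, 0.975, 0.002]
contact_force: [0.4, -0.6, -4.1]
gripper_width: 0.171
grasp_force: 49.4
[ -97.5 -347.8   23.8] [  0.29   0.25 -11.04] t 12.5 at [0.6131 0.2967 0.1153] F [ 0.4 -0.6 -4.1] w 0.171 g 49.4
```

```bash
python3 -m handwheel '[[-7,-25,0,0,0,-1],[-16,-58,0,0,0,-3],[-26,-93,0,0,0,-5],[-36,-128,0,0,0,-5.5],[-46,-160,0,0,0,-5.5]]';python3 -m handwheel '[[-6,-35,0,0,0,-1],[-12,-70,0,0,0,-3],[-18,-105,0,0,0,-5],[-24,-138,0,0,0,-5.5],[-28,-155,0,0,0,-5.5]]'; python3 -m handwheel '[[0,0,0,0,0,0],[0,0,0,0,0,0]]'; python3 - <<'E'
from go import *
rel(*G(0,-.024,.04),75.2)
E
```

```text
time_s: 12.92
ee_pos: [0.5817, 0.1297, 0.1097]
eef_rot: [-0.0, 0.176, 0.984, -0.0]
contact_force: [1.1, -0.1, -5.1]
gripper_width: 0.173
grasp_force: 49.6
time_s: 13.33
ee_pos: [0.5537, -0.0278, 0.1099]
eef_rot: [-0.0, 0.13, 0.991, -0.001]
contact_force: [0.8, -0.8, -4.4]
gripper_width: 0.174
grasp_force: 49.8
time_s: 13.5
ee_pos: [0.5549, -0.0242, 0.1098]
eef_rot: [0.0, 0.13, 0.992, -0.0]
contact_force: [-0.4, 1.3, -5.5]
gripper_width: 0.173
grasp_force: 49.8
[ -3.5 -34.7  69.8] [-0.    0.01 -0.15] t 13.5 at [ 0.5549 -0.0242  0.1098] F [-0.4  1.3 -5.5] w 0.173 g 49.8
```

```bash
python3 -m handwheel '[[-2,-18,0,0,0,0],[-3,-32,5,0,0,0],[-3,-35,20,0,0,-0.15],[-3,-35,40,0,0,-0.15],[-3,-35,50,0,0,-0.15]]'; python3 -m handwheel '[[0,0,0,0,0,0],[0,0,0,0,0,0]]'; python3 - <<'E'
from go import *
rel(*G(0,-.024,.02),75.2)
for n in("side","top"):
    cv2.imwrite(f"pics/{n}4.png",cams.get_image(n)[:,:,::-1])
    for t in("die_center","bed","jaw_tab","gauge"):print(n,t,[(np.round(r["centre"],3),round(r["confidence"],2)) for r in spotter.landmark_of(n,t)][:4])
E
```

```text
time_s: 13.92
ee_pos: [0.5485, -0.0567, 0.058]
eef_rot: [-0.001, 0.127, 0.992, 0.0]
contact_force: [-0.9, 0.0, -5.5]
gripper_width: 0.172
grasp_force: 49.9
time_s: 14.08
ee_pos: [0.549, -0.057, 0.0595]
eef_rot: [-0.0, 0.127, 0.992, 0.0]
contact_force: [0.9, -0.3, -4.3]
gripper_width: 0.175
grasp_force: 49.8
[-0.8 -1.6 39.5] [-0.   -0.05  0.19] t 14.08 at [ 0.549  -0.057   0.0595] F [ 0.9 -0.3 -4.3] w 0.175 g 49.8
side die_center [(array([0.59 , 0.197, 0.026]), 0.92), (array([ 0.548, -0.061,  0.096]), 0.77), (array([0.709, 0.228, 0.024]), 0.56)]
side bed [(array([ 0.553, -0.034,  0.029]), 0.62)]
side jaw_tab [(array([ 0.518, -0.17 ,  0.079]), 0.9)]
side gauge [(array([ 0.558, -0.036,  0.001]), 0.81)]
top die_center [(array([0.591, 0.192, 0.027]), 0.89), (array([0.707, 0.23 , 0.027]), 0.68)]
top bed []
top jaw_tab []
top gauge [(array([0.58 , 0.06 , 0.067]), 0.48)]
```

The die is seen at (0.548, -0.061, 0.096), as expected. Lowering it now.

```bash
python3 -m handwheel '[[-0.5,-1.5,10,0,0,0],[-0.5,-1.5,25,0,0,0],[-0.5,-1.5,34,0,0,0],[-0.5,-1.5,36,0,0,0],[-0.5,-1.5,36,0,0,0]]'; python3 -m handwheel '[[0,0,1,0,0,0],[0,0,2,0,0,0],[0,0,2,0,0,0]]'; python3 -m handwheel '[[0,0,1,0,0,0],[0,0,1.5,0,0,0],[0,0,1.5,0,0,0]]'
```

```text
time_s: 15.0
ee_pos: [0.5486, -0.0595, 0.0227]
eef_rot: [-0.001, 0.128, 0.992, -0.0]
contact_force: [-0.0, -0.3, -4.9]
gripper_width: 0.179
grasp_force: 49.8
time_s: 15.25
ee_pos: [0.5494, -0.0594, 0.0219]
eef_rot: [0.0, 0.128, 0.992, 0.0]
contact_force: [-0.2, -0.2, -4.9]
gripper_width: 0.177
grasp_force: 49.8
time_s: 15.5
ee_pos: [0.5492, -0.0594, 0.0202]
eef_rot: [0.0, 0.128, 0.992, -0.0]
contact_force: [-1.3, -0.3, -5.7]
gripper_width: 0.172
grasp_force: 49.8
```

```bash
python3 -m handwheel '[[0,0,0.5,0,0,0],[0,0,1,0,0,0],[0,0,1,0,0,0]]'; python3 -m handwheel '[[0,0,0.5,0,0,0],[0,0,0.5,0,0,0]]'
```

```text
time_s: 15.75
ee_pos: [0.5492, -0.0595, 0.0199]
eef_rot: [0.0, 0.128, 0.992, 0.0]
contact_force: [-5.2, -0.0, 13.4]
gripper_width: 0.172
grasp_force: 52.4
time_s: 15.92
ee_pos: [0.5493, -0.0595, 0.0199]
eef_rot: [0.0, 0.128, 0.992, 0.0]
contact_force: [-9.8, 0.2, 24.5]
gripper_width: 0.171
grasp_force: 54.0
```

The die stands on the bed. I'll ease off the force, release and lift clear.

```bash
python3 -m handwheel '[[0,0,-1.4,0,0,0],[0,0,-1.4,0,0,0]]'; python3 -m handwheel '[[0,0,0,0,0,0],[0,0,0,0,0,0],[0,0,0,0,0,0]]' -0.4; python3 -m handwheel '[[0,0,-8,0,0,0],[0,0,-20,0,0,0],[0,0,-45,0,0,0],[0,0,-80,0,0,0],[0,0,-110,0,0,0]]'; python3 -m handwheel '[[-36,0,0,0,0,0],[-77,0,0,0,0,0],[-110,0,0,0,0,0],[-130,0,0,0,0,0],[-130,0,0,0,0,0]]'; python3 go.py .5187 -.1676 .12 75.2
```

```text
time_s: 16.08
ee_pos: [0.5494, -0.0594, 0.0204]
eef_rot: [0.0, 0.128, 0.992, 0.0]
contact_force: [0.2, 0.8, -4.7]
gripper_width: 0.174
grasp_force: 49.9
time_s: 16.33
ee_pos: [0.5493, -0.0594, 0.02]
eef_rot: [0.0, 0.128, 0.992, 0.0]
contact_force: [-0.1, -0.4, -0.8]
gripper_width: 0.298
grasp_force: 0.0
time_s: 16.75
ee_pos: [0.5491, -0.0596, 0.1328]
eef_rot: [0.0, 0.128, 0.992, -0.0]
contact_force: [0.6, 1.2, -0.3]
gripper_width: 0.3
grasp_force: 0.0
time_s: 17.17
ee_pos: [0.6779, -0.0935, 0.1308]
eef_rot: [0.001, 0.128, 0.992, -0.0]
contact_force: [0.6, -0.4, 0.4]
gripper_width: 0.298
grasp_force: 0.0
[ 135.2 -112.1   10.5] [-0.01  0.12  0.1 ] t 17.17 at [ 0.6779 -0.0935  0.1308] F [ 0.6 -0.4  0.4] w 0.298 g 0.0
```

```bash
cat > look.py <<'E'
from go import *
import sys
k=sys.argv[1]
def Gi(p):return R.from_euler("z",.2582).apply(np.array(p)-[.5555,-.0355,0])
def needle(im,n):
    # mean darkness along candidate needle directions, rectified dial
    q=np.linspace(-.029,.029,117);X,Y=np.meshgrid(q,q)
    P=np.array([G(x,.1+y,.064) for x,y in zip(X.ravel(),Y.ravel())]);uv=np.float32(proj(n,P)).reshape(117,117,2)
    g=cv2.remap(im,uv[...,0],uv[...,1],cv2.INTER_LINEAR).min(2).astype(float)
    hsv=cv2.cvtColor(cv2.remap(im,uv[...,0],uv[...,1],cv2.INTER_LINEAR),cv2.COLOR_RGB2HSV).astype(int)
    c={m:[np.round((X[k].mean()*1e3,Y[k].mean()*1e3),1)] for m,k in(("green",(abs(hsv[...,0]-65)<20)&(hsv[...,1]>90)),("redb",((hsv[...,0]<8)|(hsv[...,0]>172))&(hsv[...,1]>110))) if k.any()}
    a=np.arange(-.4,2.8,.02);r=np.arange(.006,.019,.001)
    # angle 0 -> -x, clockwise from above -> +y
    s=np.array([np.mean([g[int(round((.029+rr*np.sin(t))/.0005)),int(round((.029-rr*np.cos(t))/.0005))] for rr in r]) for t in a])
    i=s.argmin();print(n,"needle",round(a[i],2),"dark",round(s[i]),"med",round(np.median(s)),c)
for n in("side","top"):
    im=cams.get_image(n).copy();cv2.imwrite(f"pics/{n}{k}.png",im[:,:,::-1])
    needle(im,n)
    for t in sys.argv[2:]:
        for r in spotter.landmark_of(n,t):
            if np.linalg.norm(Gi(r["centre"])[:2])<.25:print(n,t,"gauge mm",np.round(Gi(r["centre"])*1e3,1),round(r["confidence"],2))
E
python3 look.py 5 die_center jaw_tab bed
```

```text
side needle -0.02 dark 146 med 232 {'green': [array([-11.6,  22.8])], 'redb': [array([17.2, 20.9])]}
side die_center gauge mm [  3.5 -27.6  57.8] 0.89
side die_center gauge mm [-29.1 232.5  27.6] 0.65
side jaw_tab gauge mm [  -2.  -140.2   77.7] 0.7
side bed gauge mm [-2.8  2.8 27.8] 0.72
top needle -0.06 dark 233 med 255 {'green': [array([-12.3,  20.8])], 'redb': [array([16.4, 18.9])]}
top die_center gauge mm [ -2.6 -22.4  56.1] 0.92
top die_center gauge mm [-23.6 229.9  22.3] 0.6
top bed gauge mm [-1.5 -2.9 29. ] 0.69
```

Die at gauge x of about 0, y of about -25, standing upright, with the needle at 0. Back to the tab.

```bash
python3 -m handwheel '[[30,-25,0,0,0,0],[65,-55,0,0,0,0],[100,-85,0,0,0,0],[130,-108,0,0,0,0],[135,-112,0,0,0,0]]' 0; python3 -m handwheel '[[0,0,0,0,0,0]]'; python3 go.py .5187 -.1676 .022 75.2
```

```text
time_s: 17.98
ee_pos: [0.5103, -0.1694, 0.1305]
eef_rot: [-0.001, 0.13, 0.992, -0.001]
contact_force: [0.5, -1.5, 0.7]
gripper_width: 0.501
grasp_force: 0.0
time_s: 18.07
ee_pos: [0.5129, -0.1684, 0.1308]
eef_rot: [-0.0, 0.129, 0.992, -0.0]
contact_force: [0.3, 0.9, 0.5]
gripper_width: 0.501
grasp_force: 0.0
[ -5.4   2.4 108.8] [-0.03 -0.02 -0.07] t 18.07 at [ 0.5129 -0.1684  0.1308] F [0.3 0.9 0.5] w 0.501 g 0.0
```

```bash
python3 -m handwheel '[[-1,1,10,0,0,0],[-1,1,25,0,0,0],[-1,1,35,0,0,0],[-1,1,35,0,0,0],[-1,1,35,0,0,0]]'; python3 go.py .5187 -.1676 .022 75.2
```

```text
time_s: 18.48
ee_pos: [0.5172, -0.1653, 0.0943]
eef_rot: [-0.001, 0.127, 0.992, 0.0]
contact_force: [0.1, 0.4, 0.0]
gripper_width: 0.498
grasp_force: 0.0
[-2.1 -1.9 72.3] [-0.   -0.08  0.17] t 18.48 at [ 0.5172 -0.1653  0.0943] F [0.1 0.4 0. ] w 0.498 g 0.0
```

```bash
python3 -m handwheel '[[-1,-2,20,0,0,0],[-1,-2,45,0,0,0],[-1,-2,65,0,0,0],[-1,-2,72,0,0,0],[-1,-2,72,0,0,0]]'; python3 -m handwheel '[[0,0,0,0,0,0],[0,0,0,0,0,0],[0,0,0,0,0,0],[0,0,0,0,0,0],[0,0,0,0,0,0]]' -1 40; python3 go.py .5187 -.1676 .022 75.2
```

```text
time_s: 18.9
ee_pos: [0.5171, -0.1677, 0.022]
eef_rot: [-0.001, 0.128, 0.992, 0.0]
contact_force: [-0.6, 0.4, -0.5]
gripper_width: 0.501
grasp_force: 0.0
time_s: 19.32
ee_pos: [0.5185, -0.1681, 0.0244]
eef_rot: [0.001, 0.128, 0.992, -0.0]
contact_force: [-1.3, 1.3, 7.5]
gripper_width: 0.157
grasp_force: 40.2
[-0.   0.5  2.4] [0.01 0.12 0.13] t 19.32 at [ 0.5185 -0.1681  0.0244] F [-1.3  1.3  7.5] w 0.157 g 40.2
```

```bash
python3 -m handwheel '[[0,2.5,0,0,0,0],[0,5,0,0,0,0],[0,7.5,0,0,0,0],[0,9,0,0,0,0],[0,10,0,0,0,0]]'; python3 -m handwheel '[[0,1.5,0,0,0,0],[0,3,0,0,0,0],[0,4.5,0,0,0,0],[0,6,0,0,0,0],[0,7,0,0,0,0]]'; python3 look.py 6 die_center
```

```text
time_s: 19.73
ee_pos: [0.5208, -0.1594, 0.0244]
eef_rot: [0.001, 0.128, 0.992, -0.001]
contact_force: [-2.4, -5.0, 6.5]
gripper_width: 0.155
grasp_force: 40.3
time_s: 20.15
ee_pos: [0.5224, -0.1533, 0.0244]
eef_rot: [0.001, 0.128, 0.992, -0.001]
contact_force: [-2.6, -9.3, 7.6]
gripper_width: 0.156
grasp_force: 40.2
side needle -0.02 dark 144 med 230 {'green': [array([-11.5,  22.8])], 'redb': [array([17.2, 20.8])]}
side die_center gauge mm [  2.8 -21.8  59.4] 0.57
side die_center gauge mm [-26.2 232.7  25.9] 0.56
top needle -0.06 dark 241 med 255 {'green': [array([-12.5,  20.6])], 'redb': [array([16.6, 18.7])]}
top die_center gauge mm [  0.7 -20.9  55.6] 0.9
top die_center gauge mm [-24.2 232.   24.7] 0.77
top die_center gauge mm [-0.  97.5 63.9] 0.25
```

```bash
python3 -m handwheel '[[0,1,0,0,0,0],[0,2,0,0,0,0],[0,3,0,0,0,0],[0,4,0,0,0,0],[0,4,0,0,0,0]]'; python3 look.py 7
```

```text
time_s: 20.77
ee_pos: [0.5235, -0.1493, 0.0244]
eef_rot: [0.001, 0.128, 0.992, -0.001]
contact_force: [-1.6, -7.3, 7.6]
gripper_width: 0.159
grasp_force: 40.2
side needle -0.02 dark 144 med 230 {'green': [array([-11.5,  22.8])], 'redb': [array([17.1, 20.8])]}
top needle -0.06 dark 241 med 255 {'green': [array([-12.4,  20.6])], 'redb': [array([16.5, 18.7])]}
```

```bash
python3 -m handwheel '[[0,0.5,0,0,0,0],[0,1,0,0,0,0],[0,1.5,0,0,0,0],[0,2,0,0,0,0],[0,2,0,0,0,0]]'; python3 look.py 8
```

```text
time_s: 21.28
ee_pos: [0.5239, -0.1477, 0.0244]
eef_rot: [0.001, 0.128, 0.992, -0.001]
contact_force: [-3.3, -9.5, 7.1]
gripper_width: 0.158
grasp_force: 40.2
side needle 0.2 dark 138 med 230 {'green': [array([-11.5,  22.8])], 'redb': [array([17.2, 20.8])]}
top needle 0.12 dark 242 med 255 {'green': [array([-12.4,  20.7])], 'redb': [array([16.4, 18.8])]}
```

```bash
python3 -m handwheel '[[0,0.5,0,0,0,0],[0,1,0,0,0,0],[0,1.5,0,0,0,0],[0,2,0,0,0,0],[0,2,0,0,0,0]]'; python3 look.py 9
```

```text
time_s: 21.8
ee_pos: [0.5244, -0.1461, 0.0244]
eef_rot: [0.001, 0.129, 0.992, -0.001]
contact_force: [-3.4, -11.3, 6.9]
gripper_width: 0.16
grasp_force: 40.3
side needle 0.76 dark 153 med 230 {'green': [array([-11.7,  22.7])], 'redb': [array([17.2, 20.8])]}
top needle 0.66 dark 243 med 255 {'green': [array([-12.8,  20.3])], 'redb': [array([16.5, 18.7])]}
```

```bash
python3 -m handwheel '[[0,0.5,0,0,0,0],[0,1.1,0,0,0,0],[0,1.1,0,0,0,0]]'; python3 look.py a; python3 -m handwheel '[[0,-0.5,0,0,0,0],[0,-1,0,0,0,0]]' ; python3 look.py b
```

```text
time_s: 22.15
ee_pos: [0.5246, -0.1452, 0.0244]
eef_rot: [0.001, 0.129, 0.992, -0.001]
contact_force: [-3.4, -13.0, 7.7]
gripper_width: 0.157
grasp_force: 40.3
side needle 1.1 dark 152 med 230 {'green': [array([-11.6,  22.7])], 'redb': [array([17.2, 20.9])]}
top needle 0.94 dark 242 med 255 {'green': [array([-12.6,  20.4])], 'redb': [array([16.5, 18.7])]}
time_s: 22.42
ee_pos: [0.5246, -0.1452, 0.0244]
eef_rot: [0.001, 0.128, 0.992, -0.001]
contact_force: [-1.5, -4.7, 7.4]
gripper_width: 0.154
grasp_force: 40.3
side needle 1.1 dark 151 med 230 {'green': [array([-11.6,  22.8])], 'redb': [array([17.1, 20.8])]}
top needle 0.94 dark 241 med 255 {'green': [array([-12.7,  20.4])], 'redb': [array([16.5, 18.8])]}
```

Needle at about 1.0 to 1.1, mid green, with the push mostly relieved. Letting go and backing off.

```bash
python3 -m handwheel '[[0,0,0,0,0,0],[0,0,0,0,0,0],[0,0,0,0,0,0],[0,0,0,0,0,0]]' -0.3; python3 -m handwheel '[[0,0,-8,0,0,0],[0,0,-25,0,0,0],[0,0,-55,0,0,0],[0,0,-90,0,0,0],[0,0,-120,0,0,0]]'; python3 -m handwheel '[[10,-30,0,0,0,0],[20,-65,0,0,0,0],[30,-95,0,0,0,0],[30,-110,0,0,0,0],[30,-110,0,0,0,0]]'; python3 look.py c die_center; python3 - <<'E'
from go import *
for t in("wrench","bottle_a","offcut"):print(t,[(np.round(r["centre"],3)) for r in spotter.landmark_of("top",t)])
a=[]
for n in("top","side"):
    im=cv2.imread(f"pics/{n}c.png");u,v=np.int32(proj(n,G(0,.01,.06))[0]);a.append(cv2.resize(im[v-60:v+60,u-60:u+60],(400,400),interpolation=cv2.INTER_CUBIC))
cv2.imwrite("pics/zc.png",np.hstack(a))
E
```

```text
time_s: 22.85
ee_pos: [0.5241, -0.1435, 0.0232]
eef_rot: [0.0, 0.128, 0.992, 0.0]
contact_force: [0.1, 1.2, 0.6]
gripper_width: 0.351
grasp_force: 0.0
time_s: 23.27
ee_pos: [0.5238, -0.1437, 0.1454]
eef_rot: [0.0, 0.128, 0.992, -0.0]
contact_force: [0.4, 0.6, 1.1]
gripper_width: 0.349
grasp_force: 0.0
time_s: 23.68
ee_pos: [0.4654, -0.246, 0.1439]
eef_rot: [0.0, 0.13, 0.992, -0.001]
contact_force: [-0.1, -0.0, 0.1]
gripper_width: 0.349
grasp_force: 0.0
side needle 1.1 dark 148 med 227 {'green': [array([-11.6,  22.8])], 'redb': [array([17.1, 20.8])]}
side die_center gauge mm [-26.2 234.2  28.8] 0.77
side die_center gauge mm [ -0.4 -15.5  54.8] 0.6
top needle 0.92 dark 240 med 255 {'green': [array([-12.7,  20.3])], 'redb': [array([16.5, 18.7])]}
top die_center gauge mm [-23.9 231.2  24.2] 0.88
top die_center gauge mm [  1.4 -12.6  55.8] 0.71
wrench [array([0.35 , 0.152, 0.   ]), array([ 0.769,  0.091, -0.004])]
bottle_a [array([ 0.751, -0.23 , -0.001]), array([ 0.77 ,  0.094, -0.002])]
offcut [array([ 0.477,  0.219, -0.001])]
```

View pics/zc.png

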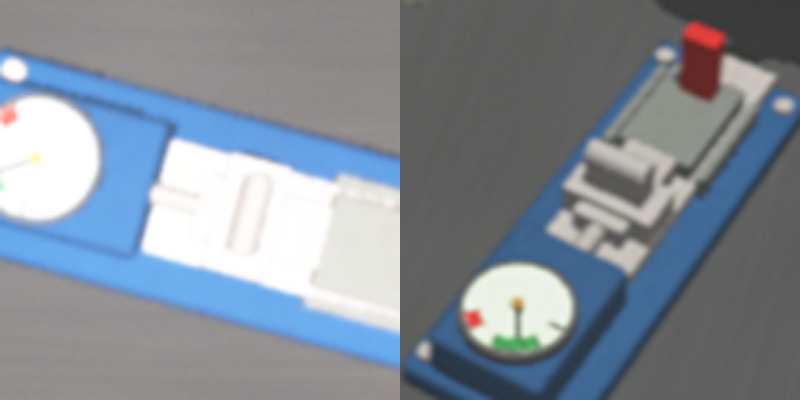

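The pictures show the die upright between the jaws, at top (250,213) and side (620,185), with the needle pointing into the middle of the green at side (518,340). The bystanders are unmoved and the gripper is clear.

```bash
python3 -c "
from cell import arm
print(arm.hand_in())"
```

```text
the job is handed in; nothing more can be done
None
```

The die is standing upright on the bed, clamped across its 32 mm foot with the needle resting at about 1.0 rad (mid green). The gripper has let go and is clear, the offcut, bottles and wrench are where they were, and the job was handed in at about 24 s.

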